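# Put four tools back in their fitted holders

## Robot

A 6-joint arm with a two-finger parallel gripper is mounted at the origin on a cart in front of the work surface, level with it; the furniture and walls round the work are solid. World frame = base frame: x ahead of the robot, y to its left, z up, the work surface at z = 0. Lengths are in m, angles in rad, forces in N, time in s.
With the tool pointing down it reaches from about 0.35 to 0.85 m from the base axis. Payload 8.1 kg.
Tool frame: the origin (TCP) lies at the very end of the fingers, on their centre line; the grasp point (between the pads) lies 19 mm behind it; z points along the fingers, y is the line along which they close (so a half turn about z gives the same grasp; the last joint's range is limited). The gripper opens to 93 mm and grips with 3 to 60 N. Pads are 15 mm wide; open, the fingers measure 128 mm over their backs; the gripper's body (75 mm by 188 mm) begins 65 mm behind the grasp point.
Start: joints at [1.158, 0.13, 1.488, -0, 1.523, -0.085], TCP at [0.193, 0.568, 0.219] pointing down, gripper open.
Joint ranges: [-2.96, 2.96], [-0.89, 2.26], [0.02, 2.5], [-1.34, 4.48], [0, 2.73], [-2.66, 2.66]. Speed limits (rad/s): [2.39, 2.39, 2.79, 3.14, 3.14, 3.14].

## Interface

Orientations are given as a rotation vector (axis times angle).
In Python, from plant import monitor, eyes, ticket gives the robot as it stands.
- The arm moves only by the tool arm_command, never from a script. Its argument "deltas" is a list that holds one entry, the list of rows, each a list of 6 numbers: the shift along the world's x, y, z in cm, then the turn, a rotation vector about the world's x, y, z in degrees. In form: [[[tx, ty, tz, rx, ry, rz], ...]]. A call has 1 to 12 rows; each row shifts and turns the commanded pose from where the row before left it; what a row does not reach is not made up. A row lasts 1/12 s, in which the tool goes at most 41.7 mm and 7.16 degrees, less where a joint would pass 70% of its speed; a pose out of reach is approached as far as the arm can. A call is refused whole if a number of a shift passes 4.17 or a number of a turn 7.16, either way. A call with a gripper value outside its range is refused whole. "gripper" is the opening, from -1 (shut) to 1 (fully open), set as the call begins (left out, the last holds). The fingers move at their own pace and stop on an object; "squeeze" is the grip in N (left out, the last holds). Time passes only in rows, so rows that do not move let the fingers close. It gives the time, the measured TCP pose, the force, the opening and the grip force at its end, in the units of the state.
- monitor.read_state(): the state, without advancing time (a new reading comes with each control period).
- eyes.read_camera(name): name is "scene" or "top" or "wrist"; returns the picture (384x512x3 uint8, blue, green, red); there is no depth.
- eyes.camera_model(name): a dict with "fx", "fy", "cx", "cy" (pixels), "k1" (the pictures are not rectified: a ray, as slopes to the right and down, at radius r is drawn at 1 + k1 r^2 times it, then the intrinsics apply), "rvec" (rotation vector, rad) and "tvec" (3), from world to camera coordinates, as OpenCV has them. Camera axes: x right, y down, z forward; pixel columns grow to the right and rows downward; lengths in m; the calibration is good to about 2 mm. A picture is of the moment at which its call begins: read the wrist's pose just before it. camera_model takes no time and is no camera call; for the wrist camera it gives the pose at the moment of the call.
- ticket.close_job(): hands the job in; it is judged then, once.
The state is a dict: "t": time; "q": joint angles; "dq": joint speeds; "joint_torque": joint torques, N m; "tool_pos": TCP position; "orientation": TCP orientation; "force": force on the tool from outside, world axes, zero at the start; "wrist_torque": the same for the moment, N m; "opening": finger opening in m; "gripper_force": force on a finger pad.
Only numpy, scipy, OpenCV 4.12 (cv2) and the standard library are available. Lean on these libraries where they do the work, as an engineer would, in place of code of your own. Each camera call takes 0.05 s, during which the arm holds its last target. There are 200 camera calls.

## Task

Put the hole saw, the tape measure and the sanding block that stand in the near row in front of the holders, and the orange screwdriver, each into the plywood holder whose recess matches its outline, the same way up as it is now and flat on the floor of the recess, with the screwdriver's handle in the broad end of its holder and its blade along the narrow slot. Leave the oil can and the glue bottle near the holders standing where they are, and let go of everything.

Things in the scene. Friction and masses are not known exactly. Their poses are not given: they have to be found in the camera images.
- hole_saw: red hole saw standing on its teeth, shank up, on the bench: a round cup 54 mm in diameter and 40 mm high, with a steel shank 10 mm thick from 40 to 70 mm height on its axis. Origin: centre of its underside, z up. Grasp it across the cup. It belongs in round_holder. 0.25 kg.
- tape_measure: orange and black tape measure standing upright, 38 mm wide along its x, 85 mm long along its y (from -42 to +42, of which the end -42 to -29 is only the thin yellow tape tongue) and 65 mm high. Origin: centre of its underside, z up. Grasp across its x. Goes in narrow_holder, either way round. 0.24 kg. At rest it leans by about 3 degrees. It is the one that stands among the work near the robot.
- sanding_block: brown sanding block lying flat in the near row (not the one at the bench's far left), a plain slab 60 mm wide along its x, 100 mm long along its y, 30 mm high. Origin: centre of its underside, z up. Grasp across its x. It belongs in broad_holder, either way round. 0.11 kg.
- screwdriver_axis (a point): point on the axis of the orange-handled screwdriver, midway along its 185 mm, about 13 mm above the bench as it lies. y axis: along it, towards the handle's end; x across. Round handle, 28 mm thick, from y = -8 to +92 mm; thin blade, 6 mm, to y = -92, clear of the bench. Grasp at the handle's middle (y = +42) across x, where it balances. It may roll about y. Belongs in driver_holder. 0.105 kg.
- round_holder: holder for the hole saw: board 90x90 mm with a round recess 70 mm in diameter. Origin: centre of its underside, below the recess's centre. All four holders are fixed boards of the same pale plywood with a dark rubber floor, 13 mm high over all: the recess's floor is 6 mm above the holder's underside (its origin) and the rim stands 7 mm above that floor.
- narrow_holder: holder for the tape measure: board 73 mm (x) by 113 mm (y) with a rectangular recess 53 mm (x) by 93 mm (y) at its centre. Origin: centre of its underside. Heights as for round_holder.
- broad_holder: holder for the sanding block: board 94 mm (x) by 134 mm (y) with a rectangular recess 76 mm (x) by 116 mm (y) at its centre. Origin: centre of its underside. Heights as for round_holder.
- driver_holder: holder for the screwdriver: board 62 mm (x) by 218 mm (y) with a recess in the outline of the screwdriver: a broad handle pocket 44 mm wide from y = -16 to +100 mm and a narrow blade slot 14 mm wide from y = -100 to -16. Origin: centre of its underside. Seated, the screwdriver's axis point lies over the origin, about 19 mm above it, both y axes pointing the same way. Heights as for round_holder.
- oil_can: bystander: red oil can with a thin spout, body 70 mm across and 80 mm high, 153 mm with the spout, standing behind the holders in front of the drill press. Origin: underside. Must stay.
- glue_bottle: bystander: cream glue bottle with orange tip, 43x64 mm, 197 mm high, standing behind the holders, nearer than the one by the drill press. Origin: centre of its underside. Must stay.
Mind the look-alikes: they are no part of the job. There is more than one size of the tape_measure; the job needs the larger.

How it is judged:
By the outcome, as a careful person would: the job done as asked, in the order asked, and still so for the second after the job is handed in, with the robot touching nothing.
It also fails if it takes over 99 s, if anything falls off the work surface, if the arm or the gripper's body presses on something with over 40 N, if the wrist force passes 120 N, or if a joint passes its speed limit or range.

## Working session

There is one attempt and no reset: what is moved stays moved. The work goes in short steps, Python scripts to look and compute and a tool call to move; the robot and the scene stay as the last step left them, time stands still between calls to the robot, and variables do not carry over. Pictures are saved under pics/ and viewed, at most 14 in all, crops included, and the job is handed in when it is done.

Besides the shell and the picture viewer there is one more tool, called after "Call:" as name(argument=value, ...) on one line, values as JSON. arm_command: Moves the arm, as the interface text tells. Its arguments: {"type":"object","properties":{"deltas":{"type":"array"},"gripper":{"type":"number"},"squeeze":{"type":"number"}},"required":["deltas"]}

```bash
mkdir -p pics; ls; python3 - <<'E'
from plant import monitor, eyes, ticket
import cv2
print(monitor.read_state())
for n in ("scene","top","wrist"):
    print(n,eyes.camera_model(n)); cv2.imwrite(f"pics/{n}0.png",eyes.read_camera(n))
E
```

```text
pics
{'t': 0.0, 'q': array([ 1.15762837e+00,  1.31130194e-01,  1.48925796e+00, -2.03965707e-05,
        1.52302281e+00, -8.53720019e-02]), 'dq': array([ 0.00040886,  0.00038725, -0.00040699, -0.00209328,  0.0010371 ,
        0.00099283]), 'joint_torque': array([ 5.15600223e-04, -5.59860563e+01, -4.91750443e+01,  7.65727786e-02,
        3.58987204e-02, -1.66243603e-04]), 'tool_pos': array([0.19291532, 0.56753983, 0.21761767]), 'orientation': array([-5.12526819e-01, -3.09906740e+00,  2.77543124e-03]), 'force': array([ 0.08503051,  0.26491572, -0.51164608]), 'wrist_torque': array([ 0.04373255, -0.01692821, -0.03407773]), 'gripper_force': 0.0, 'opening': 0.0930542982254897}
scene {'fx': 353.4979393755645, 'fy': 353.4979393755645, 'cx': 251.36234918181754, 'cy': 193.72689188087972, 'k1': -0.08388041679312214, 'rvec': array([ 2.15769721, -0.99002845,  0.39432   ]), 'tvec': array([-0.22709295,  0.41667325,  0.53531751])}
top {'fx': 382.2702787116343, 'fy': 382.2702787116343, 'cx': 254.11280968378048, 'cy': 200.20054139178333, 'k1': -0.11098011039597756, 'rvec': array([ 2.1786769 , -2.11927752,  0.15931796]), 'tvec': array([0.15290881, 0.51965857, 1.01577908])}
wrist {'fx': 279.36954345071314, 'fy': 279.36954345071314, 'cx': 253.24131785880016, 'cy': 188.74501472667643, 'k1': -0.05101188532027566, 'rvec': array([-2.36315022, -1.69395519, -0.23055113]), 'tvec': array([-0.59902262, -0.03162823,  0.39210769])}
```

```bash
python3 - <<'E'
import cv2
im=cv2.imread("pics/top0.png"); cv2.imwrite("pics/top0b.png",cv2.resize(im,(800,600),interpolation=cv2.INTER_CUBIC))
E
```

```text
(no output)
```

View pics/top0b.png

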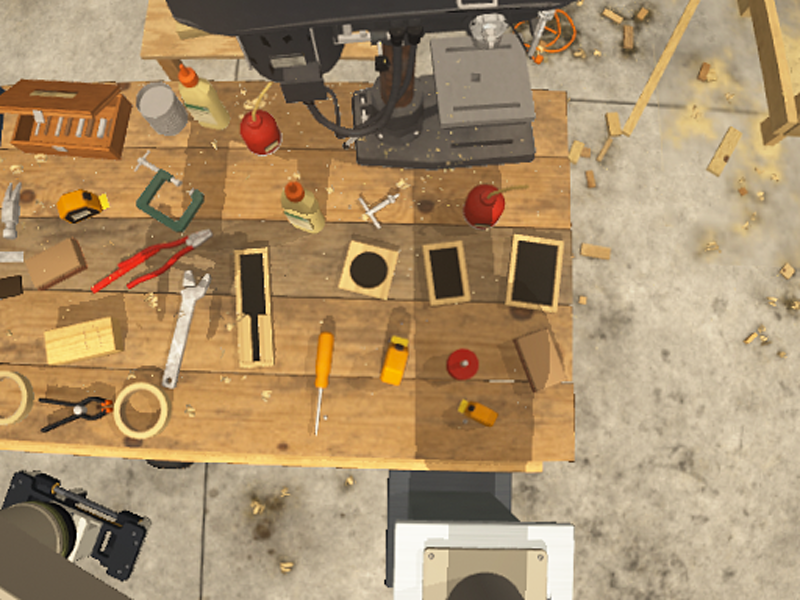

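View pics/scene0.png

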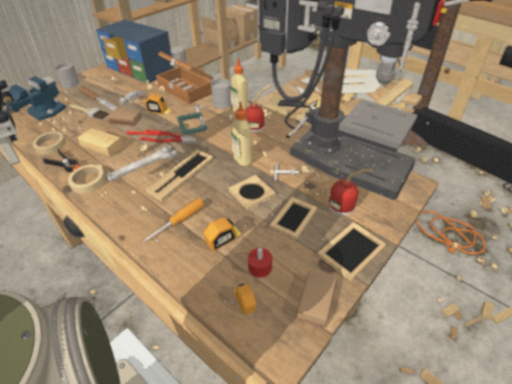

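The top view (800x600 pixels) shows:
- **Holders:** driver (254,307), round (369,270), narrow (446,272) and broad (535,272).
- **Items to move:** screwdriver (322,375), larger tape measure (395,360), hole saw (462,364) and sanding block (540,360).
- **Look-alikes and bystanders:** small tape decoy (478,412), glue bottle (302,205) and oil can (484,205).

Next I'll get coarse world positions.

```bash
cat > h.py <<'E'
import numpy as np, cv2
from scipy.spatial.transform import Rotation as R
from plant import monitor, eyes, ticket
def cast(m,uv,z):
    "pixels -> world points on plane z"
    uv=np.asarray(uv,float).reshape(-1,2)
    K=np.array([[m['fx'],0,m['cx']],[0,m['fy'],m['cy']],[0,0,1]])
    n=cv2.undistortPoints(uv.reshape(-1,1,2),K,np.array([m['k1'],0,0,0,0.])).reshape(-1,2)
    Rm=R.from_rotvec(m['rvec']).as_matrix(); c=-Rm.T@m['tvec']
    d=np.c_[n,np.ones(len(n))]@Rm
    return c+d*((z-c[2])/d[:,2])[:,None]
def proj(m,P):
    K=np.array([[m['fx'],0,m['cx']],[0,m['fy'],m['cy']],[0,0,1]])
    return cv2.projectPoints(np.asarray(P,float).reshape(-1,1,3),m['rvec'],m['tvec'],K,np.array([m['k1'],0,0,0,0.]))[0].reshape(-1,2)
def campos(m): return -R.from_rotvec(m['rvec']).as_matrix().T@m['tvec']
E
python3 - <<'E'
from h import *
m=eyes.camera_model("top"); print(campos(m))
s=1/1.5625
for n,u,v,z in [("driver",254,307,.013),("round",369,270,.013),("narrow",446,272,.013),("broad",535,272,.013),("sd handle end",325,332,.014),("sd tip",317,434,.014),("tape",395,360,.065),("saw",463,363,.07),("block",540,360,.03),("smalltape",478,412,.04),("oil",484,205,.08),("glue",302,205,.1)]:
    print(n,cast(m,[u*s,v*s],z)[0].round(3))
w=eyes.camera_model("wrist"); print(campos(w), monitor.read_state()['tool_pos'])
E
```

```text
[0.36482131 0.17002363 1.07853171]
driver [0.522 0.427 0.013]
round [0.596 0.22  0.013]
narrow [0.596 0.08  0.013]
broad [ 0.601 -0.084  0.013]
sd handle end [0.48  0.295 0.014]
sd tip [0.299 0.302 0.014]
tape [0.43  0.169 0.065]
saw [0.428 0.054 0.07 ]
block [ 0.439 -0.088  0.03 ]
smalltape [0.346 0.023 0.04 ]
oil [0.703 0.021 0.08 ]
glue [0.688 0.335 0.1  ]
[0.12108593 0.59277622 0.38428432] [0.19296966 0.56764537 0.21781154]
```

```bash
python3 - <<'E'
from h import *
s=monitor.read_state(); M=R.from_rotvec(s['orientation']).as_matrix(); print(M.round(3))
w=eyes.camera_model("wrist"); print(R.from_rotvec(w['rvec']).as_matrix().round(3))
print(np.degrees(np.arctan2(M[1,1],M[0,1])))
E
```

```text
[[-0.947  0.322 -0.001]
 [ 0.322  0.947 -0.001]
 [ 0.    -0.001 -1.   ]]
[[ 0.322  0.947 -0.003]
 [ 0.912 -0.309  0.271]
 [ 0.256 -0.09  -0.962]]
71.21878549238885
```

Call:
arm_command(deltas=[[[2.1, -3.3, 0.8, 0, 0, 1.6], [2.1, -3.3, 0.8, 0, 0, 1.6], [2.1, -3.3, 0.8, 0, 0, 1.6], [2.1, -3.3, 0.8, 0, 0, 1.6], [2.1, -3.3, 0.8, 0, 0, 1.6], [2.1, -3.3, 0.8, 0, 0, 1.6], [2.1, -3.3, 0.8, 0, 0, 1.6], [2.1, -3.3, 0.8, 0, 0, 1.6], [2.1, -3.3, 0.8, 0, 0, 1.6], [2.1, -3.3, 0.8, 0, 0, 1.6], [2.1, -3.3, 0.8, 0, 0, 1.6], [2.1, -3.3, 0.8, 0, 0, 1.2]]], gripper=1)

```text
t: 1.15
tool_pos: [0.4456, 0.1702, 0.315]
orientation: [-0.003, 3.142, 0.0]
force: [-0.3, 0.9, 0.4]
opening: 0.0932
gripper_force: 0.0
```

Call:
arm_command(deltas=[[[0, 0, 0, 0, 0, 0], [0, 0, 0, 0, 0, 0], [0, 0, 0, 0, 0, 0]]])

```text
t: 1.4
tool_pos: [0.4449, 0.1722, 0.3142]
orientation: [-0.001, -3.141, -0.001]
force: [-0.1, -0.1, -0.6]
opening: 0.0928
gripper_force: 0.0
```

```bash
python3 - <<'E'
from h import *
import json
m=eyes.camera_model("wrist"); im=eyes.read_camera("wrist"); cv2.imwrite("pics/w1.png",im)
t=eyes.read_camera("top"); cv2.imwrite("pics/t1.png",t)
json.dump({k:np.asarray(v).tolist() for k,v in m.items()},open("w1.json","w"))
cv2.imwrite("pics/w1b.png",cv2.resize(im,(800,600),interpolation=cv2.INTER_CUBIC))
E
```

```text
(no output)
```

View pics/w1b.png

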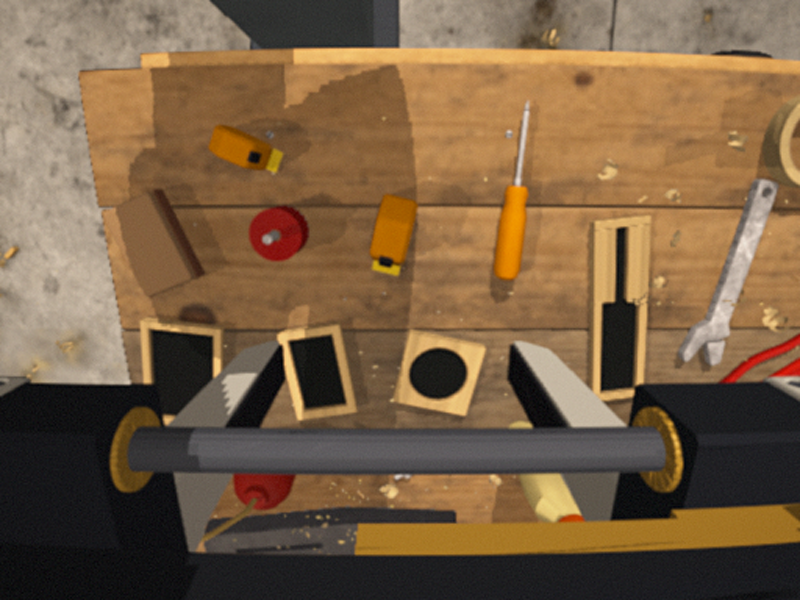

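The wrist view (800x600) has everything clear except the edge of the broad holder:
- **Items:** block (160,242), saw (278,233), large tape (393,233), driver handle (511,233).
- **Recesses:** broad (182,370, partly hidden), narrow (319,372), round (437,373), driver holder (620,305).

I'll segment these in both views.

```bash
cat > seg.py <<'E'
from h import *
import json
W={k:np.array(v) if isinstance(v,list) else v for k,v in json.load(open("w1.json")).items()}
T=eyes.camera_model("top")
def gc(im,x0,y0,x1,y1):
    s=1.5625; r=[int(a/s) for a in (x0,y0,x1,y1)]
    mask=np.zeros(im.shape[:2],np.uint8); b=np.zeros((1,65));f=np.zeros((1,65))
    cv2.setRNGSeed(1)
    p=12; X0,Y0=max(r[0]-p,0),max(r[1]-p,0)
    sub=im[Y0:r[3]+p,X0:r[2]+p].copy(); sm=np.zeros(sub.shape[:2],np.uint8)
    cv2.grabCut(sub,sm,(r[0]-X0,r[1]-Y0,r[2]-r[0],r[3]-r[1]),b,f,6,cv2.GC_INIT_WITH_RECT)
    mask[Y0:r[3]+p,X0:r[2]+p]=((sm==1)|(sm==3))*255
    return mask
def big(mask):
    c,_=cv2.findContours(mask,cv2.RETR_EXTERNAL,cv2.CHAIN_APPROX_NONE); return max(c,key=cv2.contourArea)
E
python3 - <<'E'
from seg import *
w=cv2.imread("pics/w1.png"); t=cv2.imread("pics/t1.png")
rw=dict(block=(112,180,210,302),saw=(243,200,315,267),tape=(365,188,422,282),sd=(490,95,533,285))
rt=dict(block=(508,320,572,396),saw=(440,342,486,386),tape=(376,328,414,392),sd=(308,322,340,442))
for n,im,rr in (("w",w,rw),("t",t,rt)):
    o=im.copy(); d=np.zeros(im.shape[:2],np.uint8)
    g=cv2.cvtColor(im,cv2.COLOR_BGR2GRAY)
    print(n,[int(g[int(v/1.5625),int(u/1.5625)]) for u,v in ((319,372),(437,373),(182,370),(620,350))] if n=="w" else "")
    for k,r in rr.items():
        m=gc(im,*r); cv2.imwrite(f"m_{n}_{k}.png",m); cv2.drawContours(o,[big(m)],-1,(255,255,0),1)
    dk=(g<45).astype(np.uint8)*255; cv2.imwrite(f"m_{n}_dark.png",dk)
    c,_=cv2.findContours(dk,cv2.RETR_EXTERNAL,cv2.CHAIN_APPROX_NONE); cv2.drawContours(o,[x for x in c if cv2.contourArea(x)>150],-1,(255,0,255),1)
    a=o[50:270,60:440] if n=="w" else o[140:300,140:380]
    cv2.imwrite(f"pics/seg_{n}.png",cv2.resize(a,None,fx=2.1 if n=="w" else 3,fy=2.1 if n=="w" else 3,interpolation=cv2.INTER_NEAREST))
E
```

```text
w [16, 25, 25, 29]Traceback (most recent call last):
  File "<stdin>", line 10, in <module>
  File "seg.py", line 15, in big
    c,_=cv2.findContours(mask,cv2.RETR_EXTERNAL,cv2.CHAIN_APPROX_NONE); return max(c,key=cv2.contourArea)
                                                                               ~~~^^^^^^^^^^^^^^^^^^^^^^^
ValueError: max() iterable argument is empty
```

```bash
python3 - <<'E'
from seg import *
w=cv2.imread("pics/w1.png"); h=cv2.cvtColor(w,cv2.COLOR_BGR2HSV)
for n,u,v in [("blk top",155,245),("blk top2",140,215),("blk side",178,225),("blk side2",195,262),("bench left",112,160),("bench",110,235),("bench right",220,230),("bench below",185,310),("bench lit",600,150),("bench dark",330,150),("bench dk2",340,260),("saw",285,225),("saw side",265,215),("tape",398,215),("tape side",380,235),("tape black",386,262),("tongue",386,270),("sd",512,215),("sd dark",502,265)]:
    print(n,h[int(v/1.5625),int(u/1.5625)])
E
```

```text
blk top [ 14 129 130]
blk top2 [ 14 135 132]
blk side [  8 160  59]
blk side2 [ 10 170  60]
bench left [ 16 139 189]
bench [ 15 147 175]
bench right [ 15 149 123]
bench below [ 12 119  73]
bench lit [ 15 141 190]
bench dark [ 15 141 134]
bench dk2 [ 14 145 130]
saw [  2 229 135]
saw side [  1 217 135]
tape [ 16 255 159]
tape side [ 18 255 185]
tape black [110  29  26]
tongue [ 24 232 197]
sd [ 18 255 236]
sd dark [ 17 255 213]
```

```bash
python3 - <<'E'
from seg import *
for n in "wt":
    im=cv2.imread(f"pics/{n}1.png"); h=cv2.cvtColor(im,cv2.COLOR_BGR2HSV); H,S,V=cv2.split(h)
    box=dict(saw=(243,200,315,267),tape=(360,183,427,290),sd=(485,180,540,290)) if n=="w" else dict(saw=(440,342,486,386),tape=(374,325,416,396),sd=(306,322,342,400))
    for k,(a,b,c,d) in box.items():
        m=np.zeros_like(H); sl=np.s_[int(b/1.5625):int(d/1.5625),int(a/1.5625):int(c/1.5625)]
        sel=((H<7)|(H>174))&(S>175) if k=="saw" else (S>200)&(H>10)&(H<32)
        if k=="tape": sel|=(V<45)
        m[sl]=(sel[sl]*255); m=cv2.morphologyEx(m,cv2.MORPH_CLOSE,np.ones((3,3)))
        cv2.imwrite(f"m_{n}_{k}.png",m)
        cv2.drawContours(im,[big(m)],-1,(255,255,0),1)
    raw=cv2.imread(f"pics/{n}1.png")
    dk=(cv2.cvtColor(raw,cv2.COLOR_BGR2GRAY)<55).astype(np.uint8)*255; cv2.imwrite(f"m_{n}_dark.png",dk)
    c,_=cv2.findContours(dk,cv2.RETR_EXTERNAL,cv2.CHAIN_APPROX_NONE); cv2.drawContours(im,[x for x in c if cv2.contourArea(x)>150],-1,(255,0,255),1)
    a=im[110:270,60:430] if n=="w" else im[140:260,140:375]
    b=raw[115:195,65:145] if n=="w" else raw[198:258,320:380]
    a=cv2.resize(a,(790,int(790*a.shape[0]/a.shape[1])),interpolation=cv2.INTER_NEAREST)
    cv2.imwrite(f"pics/seg_{n}.png",a)
    cv2.imwrite(f"pics/blk_{n}.png",cv2.resize(b,(480,480),interpolation=cv2.INTER_CUBIC))
cv2.imwrite("pics/blk.png",cv2.resize(np.hstack([cv2.imread("pics/blk_w.png"),cv2.imread("pics/blk_t.png")]),(800,400)))
cv2.imwrite("pics/seg.png",np.vstack([cv2.imread("pics/seg_w.png")[:,:],cv2.resize(cv2.imread("pics/seg_t.png"),(790,403))])[:745])
x=cv2.imread("pics/seg.png"); cv2.imwrite("pics/seg.png",cv2.resize(x,None,fx=.8,fy=.8))
E
```

```text
Traceback (most recent call last):
  File "seg.py", line 15, in big
    c,_=cv2.findContours(mask,cv2.RETR_EXTERNAL,cv2.CHAIN_APPROX_NONE); return max(c,key=cv2.contourArea)
                                                                               ~~~^^^^^^^^^^^^^^^^^^^^^^^
ValueError: max() iterable argument is empty
```

```bash
cp pics/top0.png pics/t1.png; python3 - <<'E'
from seg import *
for n in "wt":
    im=cv2.imread(f"pics/{n}1.png"); h=cv2.cvtColor(im,cv2.COLOR_BGR2HSV); H,S,V=cv2.split(h)
    box=dict(saw=(243,200,315,267),tape=(360,183,427,290),sd=(485,180,540,290)) if n=="w" else dict(saw=(440,342,486,386),tape=(374,325,416,396),sd=(306,322,342,400))
    for k,(a,b,c,d) in box.items():
        m=np.zeros_like(H); sl=np.s_[int(b/1.5625):int(d/1.5625),int(a/1.5625):int(c/1.5625)]
        sel=((H<7)|(H>174))&(S>175) if k=="saw" else (S>200)&(H>10)&(H<32)
        if k=="tape": sel|=(V<45)
        m[sl]=(sel[sl]*255); m=cv2.morphologyEx(m,cv2.MORPH_CLOSE,np.ones((3,3)))
        cv2.imwrite(f"m_{n}_{k}.png",m)
        cv2.drawContours(im,[big(m)],-1,(255,255,0),1)
    raw=cv2.imread(f"pics/{n}1.png")
    dk=(cv2.cvtColor(raw,cv2.COLOR_BGR2GRAY)<55).astype(np.uint8)*255; cv2.imwrite(f"m_{n}_dark.png",dk)
    c,_=cv2.findContours(dk,cv2.RETR_EXTERNAL,cv2.CHAIN_APPROX_NONE); cv2.drawContours(im,[x for x in c if cv2.contourArea(x)>150],-1,(255,0,255),1)
    a=im[110:270,60:430] if n=="w" else im[140:260,140:375]
    b=raw[115:195,65:145] if n=="w" else raw[198:258,320:380]
    a=cv2.resize(a,(640,300 if n=="t" else 280),interpolation=cv2.INTER_NEAREST)
    cv2.imwrite(f"pics/seg_{n}.png",a)
    cv2.imwrite(f"pics/blk_{n}.png",cv2.resize(b,(400,400),interpolation=cv2.INTER_CUBIC))
cv2.imwrite("pics/blk.png",np.hstack([cv2.imread("pics/blk_w.png"),cv2.imread("pics/blk_t.png")]))
cv2.imwrite("pics/seg.png",np.vstack([cv2.imread("pics/seg_w.png"),cv2.imread("pics/seg_t.png")]))
E
```

```text
(no output)
```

View pics/seg.png

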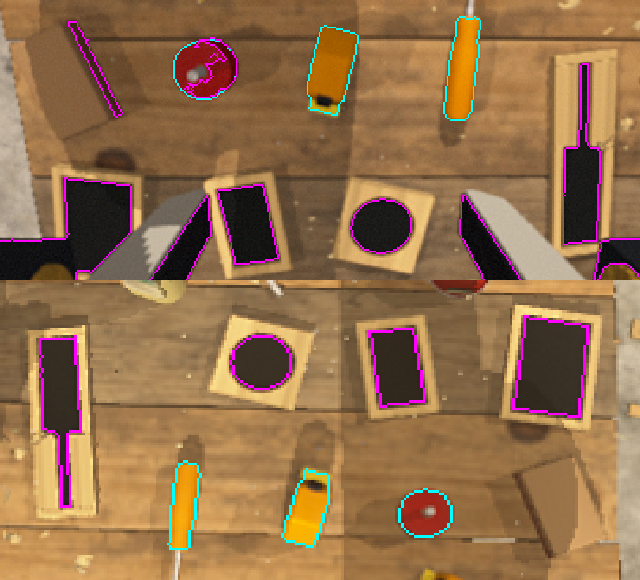

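View pics/blk.png

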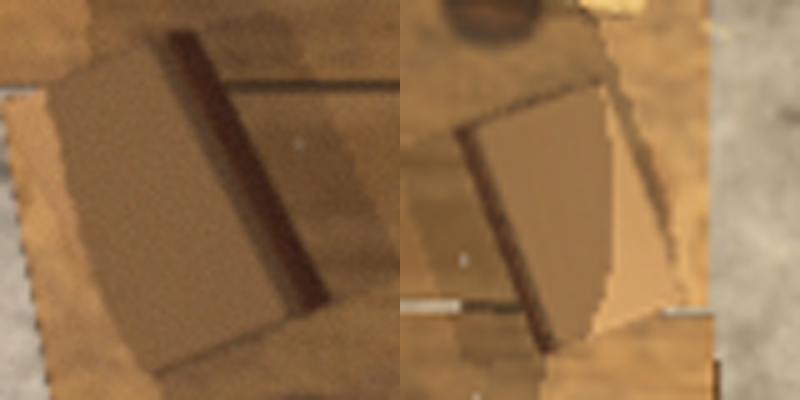

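Segmentation is clean for the recesses, saw, tape and driver. A robot shadow crosses the block, but its top corners show in the top-camera crop at about (470,130), (600,80), (685,300) and (550,350). Its right bottom edge shows in the wrist crop from (195,30) to (328,300).

```bash
cat > meas.py <<'E'
from seg import *
def extents(m,uv,yaw,zlo,zhi):
    """centre and size of a box-like body from its outline; object axes: y at yaw, x at yaw-90.
    edge on the camera's side is at zlo (or zhi when the camera is above the body), far edge at zhi"""
    c=campos(m)[:2]; lo=cast(m,uv,zlo)[:,:2]; hi=cast(m,uv,zhi)[:,:2]; out=[]
    for a in (yaw-np.pi/2,yaw):
        e=np.array([np.cos(a),np.sin(a)]); cc=c@e; l,h=lo@e,hi@e
        mx=h.max() if h.max()>cc else l.max()
        mn=h.min() if h.min()<cc else l.min()
        out.append((e,(mx+mn)/2,mx-mn))
    p=out[0][0]*out[0][1]+out[1][0]*out[1][1]
    return p,(out[0][2],out[1][2])
def rectyaw(m,uv,z):
    P=cast(m,uv,z)[:,:2].astype(np.float32); (x,y),(w,h),a=cv2.minAreaRect(P*1000)
    yaw=np.radians(a if w>h else a+90); return (np.array([x,y])/1000,(w,h),(np.degrees(yaw)+90)%180-90)
E
python3 - <<'E'
from meas import *
for n,m in (("w",W),("t",T)):
    c,_=cv2.findContours(cv2.imread(f"m_{n}_dark.png",0),cv2.RETR_EXTERNAL,cv2.CHAIN_APPROX_NONE)
    for x in c:
        if cv2.contourArea(x)<150: continue
        p,s,y=rectyaw(m,x,.0095)
        if .45<p[0]<.68 and -.15<p[1]<.48: print(n,"recess",p.round(4),np.round(s),round(y,1),cv2.contourArea(x))
    for k,z in (("saw",(0,.04)),("tape",(0,.065)),("sd",(.0,.026))):
        u=big(cv2.imread(f"m_{n}_{k}.png",0)).reshape(-1,2)
        p,s,y=rectyaw(m,u,z[1]); q,e=extents(m,u,np.radians(y),*z)
        print(n,k,"yaw",round(y,1),"c",q.round(4),"size",np.round(e,4))
t=cast(T,np.array([(470,130),(600,80),(685,300),(550,350)])%np.array([400,9999])/6.6667+[320,198],.03) if 0 else cast(T,(np.array([(70,130),(200,80),(285,300),(150,350)]))/6.6667+[320,198],.03)
print(t.round(3),t.mean(0)); 
for i in range(4):
    d=t[(i+1)%4]-t[i]; print(np.linalg.norm(d).round(4),np.degrees(np.arctan2(d[1],d[0])).round(1))
a=cast(W,np.array([(195,30),(328,300)])/5+[65,115],0); b=cast(W,np.array([(160,38),(292,312)])/5+[65,115],.03)
for g in (a,b): d=g[1]-g[0]; print(g.round(3),np.degrees(np.arctan2(d[1],d[0])),np.linalg.norm(d))
m,u=T,np.array([(317/1.5625,434/1.5625)]); print("tip t",cast(T,u,.013),"tip w",cast(W,np.array([(528,103)])/1.5625,.013))
E
```

```text
w recess [0.5974 0.2217] [63. 64.] -46.1 833.0
w recess [0.6262 0.3329] [135.  35.] 35.1 804.5
w recess [0.6263 0.0125] [ 36. 133.] -35.1 781.0
w recess [0.5966 0.0796] [89. 49.] 9.0 1099.0
w recess [0.5218 0.4288] [194.  39.] 6.3 1247.0
w saw yaw 89.7 c [0.4292 0.049 ] size [0.051  0.0503]
w tape yaw -12.8 c [0.4276 0.1678] size [0.0356 0.0704]
w sd yaw -2.9 c [0.43   0.2953] size [0.0218 0.0969]
t recess [0.5977 0.2239] [61. 63.] -88.4 361.5
t recess [0.5244 0.4293] [196.  41.] 6.5 579.0
t recess [0.5972 0.0804] [89. 49.] 8.6 474.5
t recess [ 0.6021 -0.0835] [ 71. 111.] -7.1 859.0
t saw yaw -89.0 c [0.43   0.0505] size [0.0503 0.0483]
t tape yaw -14.4 c [0.4302 0.1689] size [0.036  0.0779]
t sd yaw -4.4 c [0.4315 0.2967] size [0.0237 0.0974]
[[ 0.474 -0.046  0.03 ]
 [ 0.496 -0.101  0.03 ]
 [ 0.405 -0.136  0.03 ]
 [ 0.384 -0.079  0.03 ]] [ 0.43969347 -0.09031864  0.03      ]
0.0593 -67.8
0.0975 -158.7
0.0608 110.9
0.0962 20.4
[[ 0.384 -0.082  0.   ]
 [ 0.478 -0.046  0.   ]] 20.686679280195126 0.10091768103602415
[[ 0.385 -0.078  0.03 ]
 [ 0.476 -0.045  0.03 ]] 19.800691581589966 0.0959426555037261
tip t [[0.29916289 0.30220995 0.013     ]] tip w [[0.30022099 0.3052808  0.013     ]]
```

Both views agree to about 2 mm, and the sizes match what was given. The tape's tongue is low on the far side, which makes its length about 85 mm. Before moving I'll check where the glue bottle stands.

```bash
python3 - <<'E'
from meas import *
S=eyes.camera_model("scene")
print(cast(S,[(234,162),(243,165),(250,160)],0).round(3)); print("oil base",cast(S,[(333,206),(345,211),(356,206)],0).round(3))
print("glue base top view",cast(T,np.array([(290,225),(312,233),(325,228)])/1.5625,0).round(3), "tip",cast(T,np.array([(294,186)])/1.5625,.197))
print(monitor.read_state()['q'].round(2))
E
```

```text
[[ 0.667  0.351  0.   ]
 [ 0.673  0.321 -0.   ]
 [ 0.705  0.32   0.   ]]
oil base [[ 0.7    0.027  0.   ]
 [ 0.704 -0.007  0.   ]
 [ 0.739 -0.02   0.   ]]
glue base top view [[0.681 0.372 0.   ]
 [0.667 0.33  0.   ]
 [0.677 0.306 0.   ]] tip [[0.68612628 0.33270284 0.197     ]]
[ 0.26 -0.22  1.66  0.    1.71 -1.31]
```

Call:
arm_command(deltas=[[[-0.2, -1.5, -2.6, 0, 0, 0], [-0.2, -1.5, -2.6, 0, 0, 0], [-0.2, -1.5, -2.6, 0, 0, 0], [-0.2, -1.5, -2.6, 0, 0, 0], [-0.2, -1.5, -2.6, 0, 0, 0], [-0.2, -1.5, -2.6, 0, 0, 0], [-0.2, -1.6, -2.6, 0, 0, 0], [-0.1, -1.6, -2.6, 0, 0, 0], [0, 0, 0, 0, 0, 0], [0, 0, 0, 0, 0, 0]]])

```text
t: 2.33
tool_pos: [0.4284, 0.0509, 0.1053]
orientation: [0.001, -3.138, -0.001]
force: [0.9, 0.3, 0.1]
opening: 0.0931
gripper_force: 0.0
```

Call:
arm_command(deltas=[[[0, 0, -2.4, 0, 0, 0], [0, 0, -2.4, 0, 0, 0], [0, 0, -2.4, 0, 0, 0], [0, 0, -1.3, 0, 0, 0], [0, 0, -0.6, 0, 0, 0], [0, 0, -0.1, 0, 0, 0], [0, 0, 0, 0, 0, 0], [0, 0, 0, 0, 0, 0]]])

```text
t: 3.0
tool_pos: [0.4317, 0.0506, 0.0164]
orientation: [-0.002, 3.139, 0.0]
force: [0.3, -0.1, 0.2]
opening: 0.0928
gripper_force: 0.0
```

Call:
arm_command(deltas=[[[0, 0, 0, 0, 0, 0], [0, 0, 0, 0, 0, 0], [0, 0, 0, 0, 0, 0], [0, 0, 0, 0, 0, 0], [0, 0, 0, 0, 0, 0], [0, 0, 0, 0, 0, 0], [0, 0, 0, 0, 0, 0], [0, 0, 0, 0, 0, 0]]], gripper=-1, squeeze=25)

```text
t: 3.67
tool_pos: [0.4301, 0.05, 0.0146]
orientation: [0.0, -3.141, 0.0]
force: [-0.1, -0.6, 1.7]
opening: 0.0535
gripper_force: 25.0
```

Call:
arm_command(deltas=[[[0, 0, 1.5, 0, 0, 0], [0, 0, 2.5, 0, 0, 0], [0, 0, 2.5, 0, 0, 0], [0.8, 0.9, 2.5, 0, 0, 2], [2, 2, 0, 0, 0, 2], [2, 2, 0, 0, 0, 2], [2, 2, 0, 0, 0, 2], [2, 2, 0, 0, 0, 2], [2, 2, 0, 0, 0, 2], [2, 2.1, 0, 0, 0, 2], [2, 2.2, 0, 0, 0, 3], [1.6, 1.7, 0, 0, 0, 3]]])

```text
t: 4.67
tool_pos: [0.5948, 0.2206, 0.1036]
orientation: [0.55, -3.092, -0.0]
force: [1.1, 0.3, -1.5]
opening: 0.0535
gripper_force: 25.0
```

Call:
arm_command(deltas=[[[0.2, 0.2, 0, 0, 0, 0], [0, 0, 0, 0, 0, 0], [0, 0, 0, 0, 0, 0], [0, 0, 0, 0, 0, 0], [0, 0, 0, 0, 0, 0]]])

```text
t: 5.08
tool_pos: [0.5955, 0.2202, 0.1045]
orientation: [0.544, -3.093, 0.0]
force: [-0.1, 0.4, -1.7]
opening: 0.0537
gripper_force: 25.0
```

Call:
arm_command(deltas=[[[0.1, 0.2, -2.2, 0, 0, 0], [0.1, 0.1, -2.2, 0, 0, 0], [0, 0, -2, 0, 0, 0], [0, 0, -1, 0, 0, 0], [0, 0, -0.5, 0, 0, 0], [0, 0, -0.3, 0, 0, 0], [0, 0, 0, 0, 0, 0], [0, 0, 0, 0, 0, 0], [0, 0, 0, 0, 0, 0]]])

```text
t: 5.83
tool_pos: [0.5992, 0.2243, 0.0242]
orientation: [-0.546, 3.091, 0.0]
force: [-0.1, 0.3, -1.3]
opening: 0.0534
gripper_force: 25.0
```

Call:
arm_command(deltas=[[[0, 0, -0.2, 0, 0, 0], [0, 0, -0.1, 0, 0, 0], [0, 0, 0, 0, 0, 0], [0, 0, 0, 0, 0, 0]]])

```text
t: 6.17
tool_pos: [0.5989, 0.2243, 0.0207]
orientation: [-0.546, 3.092, 0.0]
force: [-1.4, 0.1, 3.8]
opening: 0.0534
gripper_force: 25.0
```

```bash
python3 - <<'E'
from plant import monitor
s=monitor.read_state(); print(s['tool_pos'],s['force'])
E
```

```text
[0.59893702 0.2243016  0.02070638] [-1.35895909  0.09852832  3.82487771]
```

Call:
arm_command(deltas=[[[0, 0, 0, 0, 0, 0], [0, 0, 0, 0, 0, 0], [0, 0, 0, 0, 0, 0], [0, 0, 0, 0, 0, 0], [0, 0, 1, 0, 0, 0], [0, 0, 2.5, 0, 0, 0], [0, 0, 2.5, 0, 0, 0], [0, 0, 2.5, 0, 0, 0], [0, 0, 2, 0, 0, -3]]], gripper=1)

```text
t: 6.92
tool_pos: [0.5988, 0.2242, 0.1276]
orientation: [-0.466, 3.105, 0.0]
force: [0.7, -0.7, -0.7]
opening: 0.0927
gripper_force: 0.0
```

Call:
arm_command(deltas=[[[-1.7, -0.5, 0, 0, 0, -3], [-1.7, -0.5, 0, 0, 0, -3], [-1.7, -0.5, 0, 0, 0, -3], [-1.7, -0.5, 0, 0, 0, -3], [-1.7, -0.6, 0, 0, 0, -3], [-1.7, -0.6, 0, 0, 0, -3], [-1.7, -0.6, 0, 0, 0, -3], [-1.7, -0.6, 0, 0, 0, -3], [-1.7, -0.6, 0, 0, 0, -3], [-1.8, -0.6, 0, 0, 0, -3.5], [0, 0, 0, 0, 0, 0], [0, 0, 0, 0, 0, 0]]])

```text
t: 7.92
tool_pos: [0.4272, 0.1681, 0.1254]
orientation: [0.367, 3.119, 0.001]
force: [0.1, 0.4, -0.3]
opening: 0.093
gripper_force: 0.0
```

```bash
python3 - <<'E'
from h import *
for n in ("wrist","top"): cv2.imwrite(f"pics/{n}2.png",eyes.read_camera(n))
s=monitor.read_state(); M=R.from_rotvec(s['orientation']).as_matrix(); print(s['tool_pos'],np.degrees(np.arctan2(M[1,1],M[0,1])))
E
```

```text
[0.42813148 0.16833493 0.12547831] 76.59209926157816
```

View pics/wrist2.png

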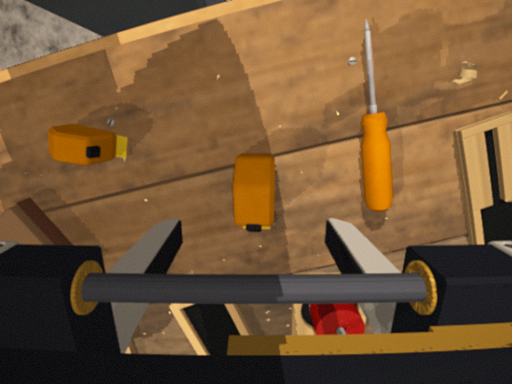

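The tape sits upright between the open fingers, centred at u≈254, and the saw is in the round holder at (338,318).

Call:
arm_command(deltas=[[[0, 0, -2.4, 0, 0, 0], [0, 0, -2.4, 0, 0, 0], [0, 0, -2.4, 0, 0, 0], [0, 0, -1.8, 0, 0, 0], [0, 0, -1, 0, 0, 0], [0, 0, 0, 0, 0, 0], [0, 0, 0, 0, 0, 0]]])

```text
t: 8.6
tool_pos: [0.4274, 0.1681, 0.0247]
orientation: [-0.368, -3.119, 0.0]
force: [-0.4, 0.1, 1.2]
opening: 0.0934
gripper_force: 0.0
```

Call:
arm_command(deltas=[[[0, 0, 0, 0, 0, 0], [0, 0, 0, 0, 0, 0], [0, 0, 0, 0, 0, 0], [0, 0, 0, 0, 0, 0], [0, 0, 0, 0, 0, 0], [0, 0, 0, 0, 0, 0], [0, 0, 0, 0, 0, 0], [0, 0, 0, 0, 0, 0], [0, 0, 0, 0, 0, 0]]], gripper=-1, squeeze=25)

```text
t: 9.35
tool_pos: [0.4272, 0.1681, 0.0247]
orientation: [0.369, 3.12, 0.0]
force: [-0.3, 0.7, 0.6]
opening: 0.0376
gripper_force: 2.2
```

```bash
python3 - <<'E'
from h import *
s=monitor.read_state(); M=R.from_rotvec(s['orientation']).as_matrix(); print(s['tool_pos'],np.degrees(np.arctan2(M[1,1],M[0,1])),s['force'])
a=np.radians(-13.5); off=np.array([.4337,.167])-s['tool_pos'][:2]
print("origin rel tcp",off); rot=R.from_euler('z',22.3,degrees=True).as_matrix()[:2,:2]
print("target tcp",np.array([.597,.080])-rot@np.array([np.cos(a),np.sin(a)])*(off@[np.cos(a),np.sin(a)]))
E
```

```text
[0.42720018 0.16814094 0.02467368] 76.51572186456951 [-0.28294477  0.74821471  0.64916431]
origin rel tcp [ 0.00649982 -0.00114094]
target tcp [0.59049095 0.07899235]
```

Call:
arm_command(deltas=[[[0, 0, 0, 0, 0, 0], [0, 0, 0, 0, 0, 0], [0, 0, 1.5, 0, 0, 0], [0, 0, 2.5, 0, 0, 0], [0, 0, 2.5, 0, 0, 2], [1.6, -0.8, 0.5, 0, 0, 2], [2.2, -1.2, 0, 0, 0, 3], [2.5, -1.4, 0, 0, 0, 3], [2.5, -1.4, 0, 0, 0, 3], [2.5, -1.4, 0, 0, 0, 3], [2.5, -1.4, 0, 0, 0, 3], [2.5, -1.3, 0, 0, 0, 3.3]]])

```text
t: 10.35
tool_pos: [0.5907, 0.078, 0.0938]
orientation: [0.245, -3.131, 0.0]
force: [0.1, 0.9, -1.8]
opening: 0.0358
gripper_force: 25.0
```

Call:
arm_command(deltas=[[[0, 0, 0, 0, 0, 0], [0, 0, 0, 0, 0, 0], [0, 0, 0, 0, 0, 0], [0, 0, 0, 0, 0, 0]]])

```text
t: 10.68
tool_pos: [0.5891, 0.0795, 0.0941]
orientation: [0.241, -3.131, -0.0]
force: [0.5, 0.4, -1.9]
opening: 0.0355
gripper_force: 25.0
```

```bash
python3 - <<'E'
from h import *
s=monitor.read_state(); M=R.from_rotvec(s['orientation']).as_matrix(); print(s['tool_pos'],np.degrees(np.arctan2(M[1,1],M[0,1])),s['force'],s['wrist_torque'])
import json
m=eyes.camera_model("wrist"); im=eyes.read_camera("wrist"); cv2.imwrite("pics/w3.png",im)
E
```

```text
[0.58909519 0.07950297 0.09411663] 98.81788893491645 [ 0.51215814  0.39280877 -1.90115121] [0.02002107 0.05509848 0.03197688]
```

View pics/w3.png

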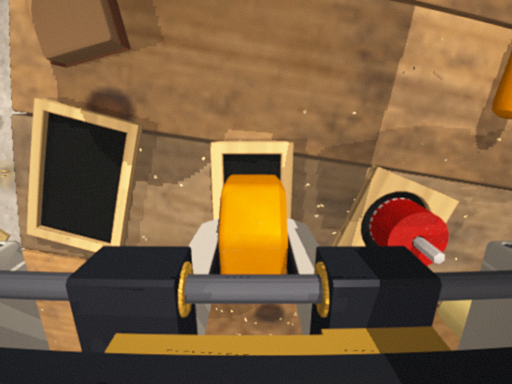

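The tape is held in line with the narrow holder's recess at (252,165). The broad holder is now fully visible around (85,175), so I'll re-measure it.

```bash
python3 - <<'E'
from meas import *
m=eyes.camera_model("wrist"); im=cv2.imread("pics/w3.png"); g=cv2.cvtColor(im,cv2.COLOR_BGR2GRAY)
dk=((g<50)*255).astype(np.uint8); dk[:,150:]=0; dk[:95]=0; dk[246:]=0
u=big(dk).reshape(-1,2); print(rectyaw(m,u,.0095))
E
```

```text
(array([ 0.6015755 , -0.08386797]), (71.65740966796875, 111.78486633300781), np.float64(-6.63555908203125))
```

Call:
arm_command(deltas=[[[0.1, 0, -1.5, 0, 0, 0], [0, 0, -1.8, 0, 0, 0], [0, 0, -1.5, 0, 0, 0], [0, 0, -0.8, 0, 0, 0], [0, 0, -0.4, 0, 0, 0], [0, 0, 0, 0, 0, 0], [0, 0, 0, 0, 0, 0], [0, 0, 0, 0, 0, 0]]])

```text
t: 11.4
tool_pos: [0.592, 0.0792, 0.0359]
orientation: [-0.242, 3.13, -0.0]
force: [0.3, -0.4, -2.3]
opening: 0.0356
gripper_force: 25.0
```

Call:
arm_command(deltas=[[[0, 0, -0.3, 0, 0, 0], [0, 0, 0, 0, 0, 0], [0, 0, 0, 0, 0, 0]]])

```text
t: 11.65
tool_pos: [0.5917, 0.0791, 0.0322]
orientation: [-0.241, 3.131, -0.0]
force: [0.7, 0.5, -0.6]
opening: 0.0359
gripper_force: 25.0
```

Call:
arm_command(deltas=[[[0, 0, -0.1, 0, 0, 0], [0, 0, 0, 0, 0, 0], [0, 0, 0, 0, 0, 0]]])

```text
t: 11.9
tool_pos: [0.5921, 0.0792, 0.0319]
orientation: [-0.241, 3.13, 0.0]
force: [-0.2, 0.5, 5.7]
opening: 0.0357
gripper_force: 25.0
```

Call:
arm_command(deltas=[[[0, 0, 0, 0, 0, 0], [0, 0, 0, 0, 0, 0], [0, 0, 0, 0, 0, 0], [0, 0, 0, 0, 0, 0], [0, 0, 0, 0, 0, 0], [0, 0, 1, 0, 0, 0], [0, 0, 2.5, 0, 0, 0], [0, 0, 2.5, 0, 0, 0], [0, 0, 2.5, 0, 0, 0], [-1, -1, 0, 0, 0, 0], [-1.4, -1.6, 0, 0, 0, 1.5]]], gripper=1)

```text
t: 12.82
tool_pos: [0.5695, 0.0538, 0.1193]
orientation: [-0.284, 3.123, -0.0]
force: [0.4, -0.2, -0.2]
opening: 0.0931
gripper_force: 0.0
```

Call:
arm_command(deltas=[[[-2.1, -2.4, 0, 0, 0, 2], [-2.1, -2.4, 0, 0, 0, 2], [-2.1, -2.4, 0, 0, 0, 2], [-2.1, -2.4, 0, 0, 0, 2], [-2.1, -2.4, 0, 0, 0, 2], [-2.3, -2.3, 0, 0, 0, 0.2], [0, 0, 0, 0, 0, 0], [0, 0, 0, 0, 0, 0], [0, 0, 0, 0, 0, 0]]])

```text
t: 13.57
tool_pos: [0.4398, -0.09, 0.1165]
orientation: [-0.558, 3.09, -0.001]
force: [-0.2, 0.2, 0.1]
opening: 0.0927
gripper_force: 0.0
```

```bash
python3 - <<'E'
from h import *
s=monitor.read_state(); M=R.from_rotvec(s['orientation']).as_matrix(); print(s['tool_pos'],np.degrees(np.arctan2(M[1,1],M[0,1])),s['force'])
cv2.imwrite("pics/w4.png",eyes.read_camera("wrist"))
E
```

```text
[ 0.43977804 -0.0899887   0.11649124] 110.46005581152187 [-0.24071369  0.2036115   0.07207911]
```

View pics/w4.png

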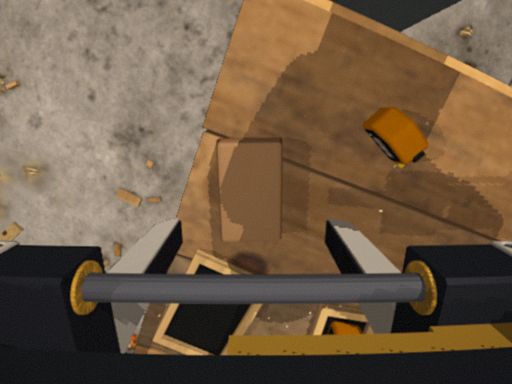

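The block is square to the fingers, spanning u 217–282, so it's centred.

Call:
arm_command(deltas=[[[0, 0, -2.4, 0, 0, 0], [0, 0, -2.4, 0, 0, 0], [0, 0, -2.4, 0, 0, 0], [0, 0, -1.8, 0, 0, 0], [0, 0, -1, 0, 0, 0], [0, 0, -0.5, 0, 0, 0], [0, 0, 0, 0, 0, 0], [0, 0, 0, 0, 0, 0], [0, 0, 0, 0, 0, 0]]])

```text
t: 14.37
tool_pos: [0.4404, -0.0901, 0.0119]
orientation: [-0.56, 3.089, -0.002]
force: [-0.2, 0.0, -0.5]
opening: 0.0929
gripper_force: 0.0
```

Call:
arm_command(deltas=[[[0, 0, 0, 0, 0, 0], [0, 0, 0, 0, 0, 0], [0, 0, 0, 0, 0, 0], [0, 0, 0, 0, 0, 0], [0, 0, 0, 0, 0, 0], [0, 0, 0, 0, 0, 0], [0, 0, 0, 0, 0, 0], [0, 0, 0, 0, 0, 0]]], gripper=-1, squeeze=25)

```text
t: 15.03
tool_pos: [0.4394, -0.0902, 0.0109]
orientation: [-0.559, 3.091, -0.001]
force: [-0.6, -1.1, 1.9]
opening: 0.0597
gripper_force: 25.0
```

Call:
arm_command(deltas=[[[0, 0, 1.5, 0, 0, 0], [0, 0, 2.5, 0, 0, 0], [0, 0, 2.5, 0, 0, -1], [1.2, 0.1, 0.5, 0, 0, -3], [2, 0.1, 0, 0, 0, -3], [2, 0.1, 0, 0, 0, -3], [2, 0.1, 0, 0, 0, -3], [2, 0.1, 0, 0, 0, -3], [2, 0.1, 0, 0, 0, -3], [2, 0, 0, 0, 0, -3], [2, 0, 0, 0, 0, -3], [1, 0, 0, 0, 0, -2.4]]])

```text
t: 16.03
tool_pos: [0.6026, -0.0836, 0.0801]
orientation: [-0.193, -3.136, -0.001]
force: [-0.8, -0.2, -0.5]
opening: 0.0598
gripper_force: 25.0
```

Call:
arm_command(deltas=[[[0, 0, 0, 0, 0, 0], [0, 0, 0, 0, 0, 0], [0, 0, 0, 0, 0, 0], [0, 0, 0, 0, 0, 0]]])

```text
t: 16.37
tool_pos: [0.6002, -0.0838, 0.0803]
orientation: [-0.187, -3.135, -0.0]
force: [-0.3, 0.2, -0.1]
opening: 0.0598
gripper_force: 25.0
```

```bash
python3 - <<'E'
from h import *
s=monitor.read_state(); M=R.from_rotvec(s['orientation']).as_matrix(); print(s['tool_pos'],np.degrees(np.arctan2(M[1,1],M[0,1])),s['force'],s['wrist_torque'],s['opening'])
E
```

```text
[ 0.60017742 -0.08381435  0.08026406] 83.168571393295 [-0.345846    0.1769553  -0.12387767] [-0.00480483 -0.02685609 -0.0263148 ] 0.05977734936298852
```

Call:
arm_command(deltas=[[[0.1, 0, -1.8, 0, 0, 0], [0, 0, -2, 0, 0, 0], [0, 0, -1.2, 0, 0, 0], [0, 0, -0.7, 0, 0, 0], [0, 0, -0.3, 0, 0, 0], [0, 0, 0, 0, 0, 0], [0, 0, 0, 0, 0, 0], [0, 0, 0, 0, 0, 0]]])

```text
t: 17.03
tool_pos: [0.603, -0.0841, 0.0219]
orientation: [0.188, 3.134, -0.0]
force: [-0.6, 0.7, -0.7]
opening: 0.0598
gripper_force: 25.0
```

Call:
arm_command(deltas=[[[0, 0, -0.2, 0, 0, 0], [0, 0, 0, 0, 0, 0], [0, 0, 0, 0, 0, 0]]])

```text
t: 17.28
tool_pos: [0.6023, -0.084, 0.0189]
orientation: [0.189, 3.136, -0.0]
force: [0.1, 0.1, -0.7]
opening: 0.06
gripper_force: 25.0
```

Call:
arm_command(deltas=[[[0, 0, -0.1, 0, 0, 0], [0, 0, 0, 0, 0, 0], [0, 0, 0, 0, 0, 0]]])

```text
t: 17.53
tool_pos: [0.6021, -0.0839, 0.0175]
orientation: [-0.189, -3.136, -0.0]
force: [0.5, -0.3, -0.9]
opening: 0.0595
gripper_force: 25.0
```

Call:
arm_command(deltas=[[[0, 0, 0, 0, 0, 0], [0, 0, 0, 0, 0, 0], [0, 0, 0, 0, 0, 0], [0, 0, 0, 0, 0, 0], [0, 0, 1, 0, 0, 0], [0, 0, 2.5, 0, 0, 0], [0, 0, 2.5, 0, 0, 0], [0, 0, 2.5, 0, 0, 0], [0, 0, 2.5, 0, 0, 0], [0, 0, 0, 0, 0, 0]]], gripper=1)

```text
t: 18.37
tool_pos: [0.6058, -0.0847, 0.1353]
orientation: [0.188, 3.126, -0.003]
force: [1.2, -0.7, 1.2]
opening: 0.0928
gripper_force: 0.0
```

Call:
arm_command(deltas=[[[-1, 2, 0, 0, 0, 0.3], [-1.4, 3, 0, 0, 0, 0.3], [-1.5, 3.3, 0, 0, 0, 0.3], [-1.5, 3.3, 0, 0, 0, 0.3], [-1.5, 3.3, 0, 0, 0, 0.3], [-1.5, 3.3, 0, 0, 0, 0.3], [-1.5, 3.3, 0, 0, 0, 0.3], [-1.5, 3.3, 0, 0, 0, 0.3], [-1.5, 3.3, 0, 0, 0, 0.3], [-1.5, 3.3, 0, 0, 0, 0.3], [-1.5, 3.3, 0, 0, 0, 0.4], [-1.2, 3.3, 0, 0, 0, 0]]])

```text
t: 19.37
tool_pos: [0.4298, 0.2976, 0.128]
orientation: [0.094, 3.14, 0.0]
force: [-0.0, 0.1, -0.4]
opening: 0.0929
gripper_force: 0.0
```

Call:
arm_command(deltas=[[[0, 0, 0, 0, 0, 0], [0, 0, 0, 0, 0, 0], [0, 0, 0, 0, 0, 0]]])

```text
t: 19.62
tool_pos: [0.4312, 0.2958, 0.1277]
orientation: [0.094, 3.14, -0.001]
force: [0.2, 0.0, -0.1]
opening: 0.0932
gripper_force: 0.0
```

```bash
python3 - <<'E'
from h import *
s=monitor.read_state(); M=R.from_rotvec(s['orientation']).as_matrix(); print(s['tool_pos'],np.degrees(np.arctan2(M[1,1],M[0,1])),s['force'])
m=eyes.camera_model("wrist"); im=eyes.read_camera("wrist"); cv2.imwrite("pics/w5.png",im)
print(proj(m,[(.4308,.296,.014),(.3,.3037,.013)]))
E
```

```text
[0.43115913 0.29583144 0.12771059] 86.57359355360542 [ 0.20956052  0.01210593 -0.11346267]
[[253.18957318 185.70734018]
 [253.10270146  49.02042326]]
```

View pics/w5.png

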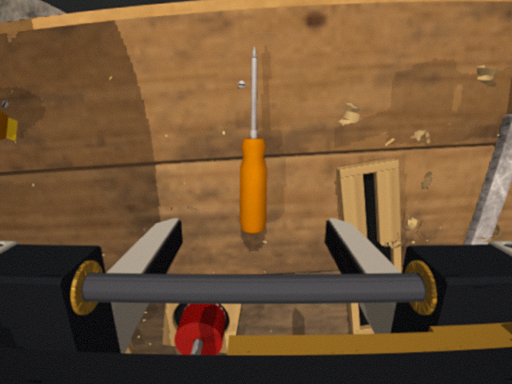

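The driver is exactly where predicted: handle v 138–233 and tip (254,48).

Call:
arm_command(deltas=[[[0, 0, -2.4, 0, 0, 0], [0, 0, -2.4, 0, 0, 0], [0, 0, -2.4, 0, 0, 0], [0, 0, -2.4, 0, 0, 0], [0, 0, -1.4, 0, 0, 0], [0, 0, -0.7, 0, 0, 0], [0, 0, -0.1, 0, 0, 0], [0, 0, 0, 0, 0, 0], [0, 0, 0, 0, 0, 0]]])

```text
t: 20.42
tool_pos: [0.4324, 0.2961, 0.0109]
orientation: [0.097, 3.138, 0.001]
force: [0.0, 0.2, 0.7]
opening: 0.0929
gripper_force: 0.0
```

Call:
arm_command(deltas=[[[0, 0, 0, 0, 0, 0], [0, 0, 0, 0, 0, 0], [0, 0, 0, 0, 0, 0], [0, 0, 0, 0, 0, 0], [0, 0, 0, 0, 0, 0], [0, 0, 0, 0, 0, 0], [0, 0, 0, 0, 0, 0], [0, 0, 0, 0, 0, 0], [0, 0, 0, 0, 0, 0], [0, 0, 0, 0, 0, 0], [0, 0, 0, 0, 0, 0]]], gripper=-1, squeeze=25)

```text
t: 21.33
tool_pos: [0.4311, 0.296, 0.0096]
orientation: [-0.095, -3.14, 0.0]
force: [-0.5, 0.2, 0.3]
opening: 0.0268
gripper_force: 25.0
```

Call:
arm_command(deltas=[[[0, 0, 1.2, 0, 0, 0], [0, 0, 2.2, 0, 0, 0], [0, 0, 2.2, 0, 0, 0], [0.8, 0.8, 1.4, 0, 0, 0.9], [1.5, 1.6, 0, 0, 0, 1], [1.8, 1.8, 0, 0, 0, 1.5], [1.8, 1.8, 0, 0, 0, 1.5], [1.8, 1.8, 0, 0, 0, 1.5], [1.8, 1.8, 0, 0, 0, 1.5], [1.8, 1.8, 0, 0, 0, 1], [1.2, 1.4, 0, 0, 0, 1], [0.9, 1, 0, 0, 0, 0]]])

```text
t: 22.33
tool_pos: [0.5661, 0.4353, 0.0803]
orientation: [-0.178, 3.136, 0.001]
force: [1.1, 0.6, -0.6]
opening: 0.0268
gripper_force: 25.0
```

Call:
arm_command(deltas=[[[0, 0, 0, 0, 0, 0], [0, 0, 0, 0, 0, 0], [0, 0, 0, 0, 0, 0], [0, 0, 0, 0, 0, 0]]])

```text
t: 22.67
tool_pos: [0.5646, 0.4334, 0.0798]
orientation: [0.175, -3.136, 0.001]
force: [0.1, 0.5, -1.7]
opening: 0.0273
gripper_force: 25.0
```

```bash
python3 - <<'E'
from h import *
s=monitor.read_state(); M=R.from_rotvec(s['orientation']).as_matrix(); print(s['tool_pos'],np.degrees(np.arctan2(M[1,1],M[0,1])),s['force'],s['wrist_torque'])
m=eyes.camera_model("wrist"); im=eyes.read_camera("wrist"); cv2.imwrite("pics/w6.png",im)
E
```

```text
[0.56458597 0.433373   0.07976781] 96.40504744105488 [ 0.10457331  0.54626707 -1.65068765] [0.04816966 0.00423539 0.03074043]
```

View pics/w6.png

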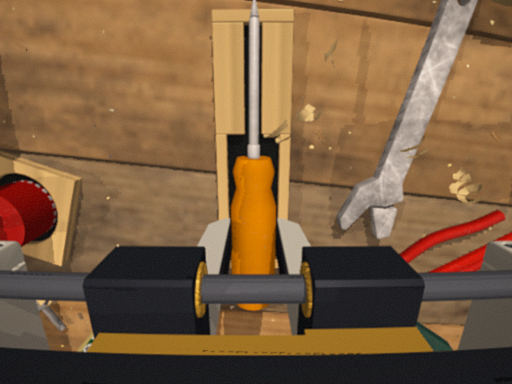

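The driver is held in line with its slot, with the blade over it at u≈254.

Call:
arm_command(deltas=[[[0, 0, -1.8, 0, 0, 0], [0, 0, -2, 0, 0, 0], [0, 0, -1.2, 0, 0, 0], [0, 0, -0.7, 0, 0, 0], [0, 0, -0.3, 0, 0, 0], [0, 0, 0, 0, 0, 0], [0, 0, 0, 0, 0, 0], [0, 0, 0, 0, 0, 0]]])

```text
t: 23.38
tool_pos: [0.566, 0.4346, 0.0211]
orientation: [-0.176, 3.135, 0.002]
force: [0.2, -0.7, -0.8]
opening: 0.0268
gripper_force: 25.0
```

Call:
arm_command(deltas=[[[0, 0, -0.2, 0, 0, 0], [0, 0, 0, 0, 0, 0], [0, 0, -0.1, 0, 0, 0], [0, 0, 0, 0, 0, 0], [0, 0, 0, 0, 0, 0]]])

```text
t: 23.8
tool_pos: [0.5651, 0.434, 0.0166]
orientation: [0.176, -3.137, 0.0]
force: [-0.1, 0.5, -0.2]
opening: 0.0268
gripper_force: 25.0
```

Now I'll release it, rise, and back off toward the base so I can check everything.

Call:
arm_command(deltas=[[[0, 0, 0, 0, 0, 0], [0, 0, 0, 0, 0, 0], [0, 0, 0, 0, 0, 0], [0, 0, 0, 0, 0, 0], [0, 0, 0, 0, 0, 0], [0, 0, 1, 0, 0, 0], [0, 0, 2.5, 0, 0, 0], [0, 0, 3, 0, 0, 0], [0, 0, 3, 0, 0, 0], [-2, -1, 3, 0, 0, 0], [-2, -1.5, 2, 0, 0, 0], [-2, -1.5, 2, 0, 0, 0]]], gripper=1)

```text
t: 24.8
tool_pos: [0.505, 0.3941, 0.1845]
orientation: [-0.176, 3.134, 0.002]
force: [0.4, 0.2, 0.1]
opening: 0.0927
gripper_force: 0.0
```

Call:
arm_command(deltas=[[[-2, -2, 1.5, 0, 0, 0], [-2, -2, 1.5, 0, 0, 0], [-2, -2, 1.5, 0, 0, 0], [-2, -2, 1.5, 0, 0, 0], [-2, -2, 1.5, 0, 0, 0], [-1, -2, 1.5, 0, 0, 0], [0, -2, 1, 0, 0, 0], [0, -2, 0, 0, 0, 0], [0, -2, 0, 0, 0, 0], [0, 0, 0, 0, 0, 0], [0, 0, 0, 0, 0, 0], [0, 0, 0, 0, 0, 0]]])

```text
t: 25.8
tool_pos: [0.3952, 0.2144, 0.2822]
orientation: [-0.175, 3.136, 0.001]
force: [-0.1, -0.5, -0.1]
opening: 0.0933
gripper_force: 0.0
```

```bash
python3 - <<'E'
from h import *
s=monitor.read_state(); print(s['tool_pos'],s['force'])
a=eyes.read_camera("wrist"); b=eyes.read_camera("scene")
cv2.imwrite("pics/w7.png",np.vstack([cv2.resize(a[60:290],(512,230)),cv2.resize(b[120:290,130:410],(512,311),interpolation=cv2.INTER_CUBIC)]))
E
```

```text
[0.39520015 0.21438966 0.28217489] [-0.0568665  -0.50979305 -0.09507651]
```

View pics/w7.png

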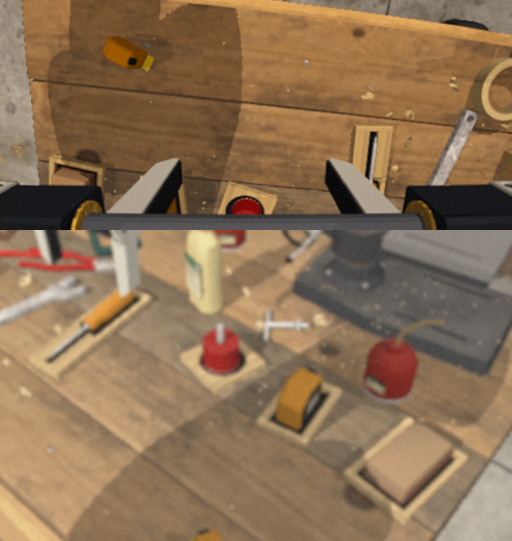

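In the scene crop all four look seated: driver (95,325), saw (220,350), tape (298,395) and block (405,460). The oil can and glue bottle are unmoved. I'll clear the arm for a final check from above.

Call:
arm_command(deltas=[[[-2, 3, 0, 0, 0, 0], [-2, 3, 0, 0, 0, 0], [-2, 3, 0, 0, 0, 0], [-2, 3, 0, 0, 0, 0], [-2, 3, 0, 0, 0, 0], [-2, 3, 0, 0, 0, 0], [-2, 3, 0, 0, 0, 0], [-2, 3, 0, 0, 0, 0], [-2, 3, 0, 0, 0, 0], [-2, 3, 0, 0, 0, 0], [0, 2, 0, 0, 0, 0], [0, 0, 0, 0, 0, 0]]])

```text
t: 26.9
tool_pos: [0.1925, 0.5373, 0.2802]
orientation: [0.183, -3.135, 0.001]
force: [-0.4, 1.5, -0.1]
opening: 0.093
gripper_force: 0.0
```

```bash
python3 - <<'E'
from h import *
b=eyes.read_camera("top"); cv2.imwrite("pics/t8.png",cv2.resize(b[110:250,140:375],(800,477),interpolation=cv2.INTER_CUBIC))
E
```

```text
(no output)
```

View pics/t8.png

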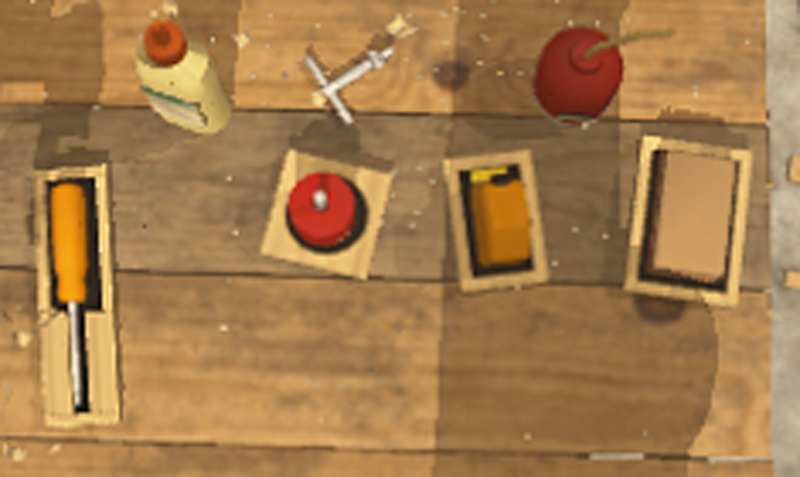

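All four are inside their recesses. The tape's tongue at (490,172) looks close to the far rim, so I'll measure that gap.

```bash
python3 - <<'E'
from meas import *
im=eyes.read_camera("top"); H,S,V=cv2.split(cv2.cvtColor(im,cv2.COLOR_BGR2HSV))
f=lambda x,y:(140+x/3.404,110+y/3.404)
m=np.zeros_like(H); x0,y0=map(int,f(460,160)); x1,y1=map(int,f(540,282))
m[y0:y1,x0:x1]=(((S>205)&(H>10)&(H<34)&(V>60))*255)[y0:y1,x0:x1]
u=np.argwhere(m)[:,::-1]
a=np.radians(8.8); E=np.array([[np.sin(a),-np.cos(a)],[np.cos(a),np.sin(a)]])
for z in (.006,.015,.03,.07):
    P=(cast(T,u,z)[:,:2]-[.597,.08])@E.T; print(z,P.min(0).round(4),P.max(0).round(4))
ye=np.argwhere((m>0)&(H>=22))[:,::-1]
P=(cast(T,ye,.01)[:,:2]-[.597,.08])@E.T; print("tongue",P.min(0).round(4),P.max(0).round(4),rectyaw(T,u,.07))
ticket
E
```

```text
0.006 [-0.0175 -0.036 ] [0.0269 0.0443]
0.015 [-0.0184 -0.0375] [0.0256 0.0421]
0.03 [-0.0199 -0.04  ] [0.0235 0.0385]
0.07 [-0.0239 -0.0467] [0.0179 0.0288]
tongue [-0.0156  0.0359] [0.0134 0.0433] (array([0.58777917, 0.08150362]), (75.4581527709961, 41.39153289794922), np.float64(7.967628002166748))
```

```bash
python3 -c "
from plant import ticket
print(ticket.close_job())"
```

```text
the job is handed in; nothing more can be done
None
```

The hole saw, tape measure, sanding block and screwdriver are each released in their matching holders, and the oil can and glue bottle were not touched; I handed the job in at about 27 s, and it returned no verdict.

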